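Pulse the bean mill: arm it, fit the bayonet lid and hold it half turned

TASK

Arm the red bean mill by pressing its yellow button fully down and letting it spring back up. Then fit the black-handled bayonet lid down into the mill's mouth, pins through the slots, and twist it clockwise until its white stripes line up with the green marks, halfway to the lock; never let it reach the lock click near the red marks. Finish while gripping the lid, holding it fully seated at the green marks against its spring, and leave the jars and other things on the counter where they are.

Things in the scene. Friction and masses are not known exactly. Their poses are not given: they have to be found in the camera images.
- mill_mouth (a point): Centre of the round mouth of the red bean mill, at the collar's top, 100 above the table; z up. The mill is fixed: cylinder 116 dia (foot 128), pod with the button on its +x side. Bore of the steel collar 68 dia, 6 thick; a groove 87 dia, 24 deep runs below it. Two entry slots 20 wide, at +x and -x, reach 43 from the axis. Pins go down through them, then the lid turns clockwise (seen from above).
- mill_green (a point): One of the two green marks on the mill's rim (the other is opposite), at collar-top height, 52 from the axis, 35 degrees clockwise from the slots: halfway. This frame is turned like mill_mouth. The sprung carrier pushes the lid back towards the slots: about 0.06 N m when the pins meet it at 8 degrees, 0.15 N m at the green marks. Turning anticlockwise from the slots is blocked.
- mill_red (a point): One of the two red marks on the mill's rim (the other is opposite), 52 from the axis, 70 degrees clockwise from the slots: end of travel, locked. The lid counts as clicked into the lock from about 55 degrees on.
- lid_handle (a point): Centre of the black handle bar of the loose lid (0.2 kg): 56 long (x), 14 thick (y: grip across this), 36 tall (z up). The lid starts standing on the table, its underside 45 below this point. Steel flange 92 dia, 7 thick, its top 18 below this point: keep fingertips above it. Fully seated, the flange rests on the collar and this point is 25 above mill_mouth, on its axis; 33 or more if the pins missed the slots.
- lid_pin (a point): Root of one of the lid's two brass pins. Below the flange is a plug 64 dia, 20 deep, bevelled at its foot; the pins, 10 dia, stick out of the plug along the lid's +x and -x, under the bar's ends, to 41 from the axis, 6 above the underside. White stripes on the flange at the bar's ends show their direction. The lid is the same after half a turn. This point: 32 from the axis along x.
- carrier (a joint): Turn in rad of the sprung carrier inside the mill's collar, clockwise from above, 0 at rest, end stop 1.08. The lid's pins touch it when the lid has turned about 0.14 rad from the slots; from then on it reads the lid's turn minus about 0.14 (about 0.47 at the green marks, 0.82 where the lid clicks into the lock).
- go_top (a point): Centre of the top of the round yellow push button (28 dia) on the mill's pod, 107 from the mill's axis in its +x direction, 77 above the table; the pod's top is 55 above the table. Pressed straight down.
- go (a joint): Travel of the yellow button in m: 0 up, 0.006 fully down. Springs back by itself; fully down needs about 5 N.
- jar_white: Bystander: short glass jar of white beans with a steel lid, 90 dia x 105 tall. Origin at the centre of its underside.
- jar_nuts: Bystander: tall glass jar of brown nuts with a steel lid, 80 dia x 150 tall. Origin at the centre of its underside.
- jar_corn: Bystander: glass jar of yellow corn with a brass lid, 76 dia x 110 tall. Origin at the centre of its underside.
- spare_lid: Bystander: plain flat brass-coloured jar lid without handle or pins, 86 dia x 15 tall, lying on the table. Origin at the centre of its underside.
- cup: Bystander: small white ceramic cup, 64 dia x 50 tall. Origin at the centre of its underside.
- spoon: Bystander: wooden spoon, 200 long, lying flat.
- bowl: Bystander: blue bowl, 120 dia x 45 tall. Origin at the centre of its underside.
Not all that is in view belongs to the job. Leave any purple or turquoise look-alike of the part that bears lid_handle alone.

How it is judged:
By the outcome, as a careful person would: the job done as asked, in the order asked, and still so for the second after the job is handed in, while the arm keeps its last pose, push and grip.
It also fails if it takes over 64 s, if anything falls off the work surface, if the arm or the gripper's body presses on something with over 40 N, if the wrist force passes 120 N, or if a joint passes its speed limit or range.

ROBOT

A 7-joint arm with a two-finger parallel gripper is mounted at the origin on the work surface. World frame = base frame: x ahead of the robot, y to its left, z up, the work surface at z = 0. Lengths are in m, angles in rad, forces in N, time in s.
With the tool pointing down it reaches from about 0.4 to 0.85 m from the base axis. Payload 4.5 kg.
Tool frame: the origin (TCP) lies at the very end of the fingers, on their centre line; the grasp point (between the pads) lies env.pinch_z behind it (env.pinch_z is the distance from the TCP to the grasp point, in m); z points along the fingers, x is the direction in which the jaws open and shut, and the axes are right-handed (so a half turn about z gives the same grasp; the last joint's range is limited). The gripper opens to 88 mm and grips with 3 to 60 N. Pads are 18 mm wide; open, the fingers measure 123 mm over their backs; the gripper's body (75 mm by 187 mm) begins 45 mm behind the grasp point.
Start: joints at [0.034, 0.689, -0.195, 1.565, 0.157, 0.902, -0.215], TCP at [0.625, 0, 0.239] pointing down, gripper open.
Joint ranges: [-3.01, 3.01], [-0.46, 2.08], [-1.47, 1.51], [0.13, 2.56], [-1, 4.14], [0.04, 2.09], [-2.66, 2.66]. Speed limits (rad/s): [2.57, 2.57, 3.14, 3.14, 3.14, 3.14, 3.14].

INTERFACE

Orientations are given as a unit quaternion [x, y, z, w].
In Python, from cell import env gives the robot as it stands.
- The arm moves only by the tool arm_command, never from a script. Its argument "plan" is one flat list of numbers, 4 for each row, row after row: the shift along the tool's x, y, z in cm, then the turn about the tool's z in degrees. A call has 1 to 5 rows; each row shifts and turns the pose as measured when the row begins, along the tool's axes as they then stand; what a row does not reach is not made up. A row lasts 1/10 s, in which the tool goes at most 50 mm and 8.59 degrees, less where a joint would pass 70% of its speed; a pose out of reach is approached as far as the arm can. A call with a gripper value outside its range is refused whole. "hand" is the finger opening in cm, from 0 to 8.81, set as the call begins (left out, the last holds). The fingers move at their own pace and stop on an object; "newtons" is the grip in N (left out, the last holds). Time passes only in rows, so rows that do not move let the fingers close. It gives the time, the measured TCP pose, the force and the opening at its end, in the units of the state.
- env.sense(): the state, without advancing time (a new reading comes with each control period).
- env.camera(name): name is "scene" or "side" or "wrist"; returns a dict with "img" (420x560x3 uint8, red, green, blue), "z_map" (420x560 float32, m along the optical axis (not along the pixel's ray), 0 where there is no reading), "camera_matrix" (3x3 intrinsics, pixels), "R" (3x3) and "t" (3): a world point X has camera coordinates R X + t; the wrist camera has in their place "tool_from_camera" (4x4, takes a point from camera to tool coordinates, whose origin is the TCP and whose axes are the tool frame's). Camera axes: x right, y down, z forward; pixel columns grow to the right and rows downward; lengths in m; the calibration is good to about 2 mm. A picture is of the moment at which its call begins: read the wrist's pose just before it.
- env.close_job(): hands the job in, once; it reports no verdict.
The state is a dict: "time_s": time; "q": joint angles; "qvel": joint speeds; "effort": joint torques, N m; "ee_pos": TCP position; "eef_rot": TCP orientation; "wrist_force": force on the tool from outside, world axes, zero at the start; "ft_torque": the same for the moment, N m; "width": finger opening in m.
Only numpy, scipy, OpenCV 4.12 (cv2) and the standard library are available. Lean on these libraries where they do the work, as an engineer would, in place of code of your own. Each camera call takes 0.05 s, during which the arm holds its last target.

## Working session

There is one attempt and no reset: what is moved stays moved. The work goes in short steps, Python scripts to look and compute and a tool call to move; the robot and the scene stay as the last step left them, time stands still between calls to the robot, and variables do not carry over. Pictures are saved under pics/ and viewed, and the job is handed in when it is done.

Besides the shell and the picture viewer there is one more tool, called as a command line: name --argument value ..., lists and objects as JSON in quotes. arm_command: Moves the arm, as the interface text tells. Its arguments: {"type":"object","properties":{"plan":{"type":"array"},"hand":{"type":"number"},"newtons":{"type":"number"}},"required":["plan"]}

```bash
ls; mkdir -p pics; python3 - <<'E'
from cell import env
import cv2,pickle
print(env.sense(), env.pinch_z)
d={}
for n in ["scene","side","wrist"]:
    c=env.camera(n); d[n]=c
    cv2.imwrite(f"pics/{n}0.png",c["img"][:,:,::-1])
pickle.dump(d,open("c0.pkl","wb"))
E
```

```text
pics
{'time_s': 0.0, 'q': array([ 0.03378764,  0.68999932, -0.19451822,  1.56638669,  0.1572844 ,
        0.90251514, -0.21510087]), 'qvel': array([ 1.84256345e-03, -3.56977292e-04, -1.11600379e-03,  8.29203012e-04,
        6.13338476e-06,  2.80550179e-04,  1.11533356e-03]), 'effort': array([ 3.38560185e-04, -5.27571630e+01, -1.26686912e+00, -1.53434461e+01,
       -5.26333472e-02,  6.56995355e-03,  1.65937727e-04]), 'ee_pos': array([ 6.24334512e-01, -3.84379417e-05,  2.37889222e-01]), 'eef_rot': array([ 9.99999539e-01,  4.73667188e-05, -9.56688249e-04,  6.36251358e-05]), 'wrist_force': array([ 0.38803022,  1.12459573, -0.36208769]), 'ft_torque': array([0.04386311, 0.02070594, 0.0291491 ]), 'width': 0.08802683821303768} 0.0187
```

View pics/scene0.png

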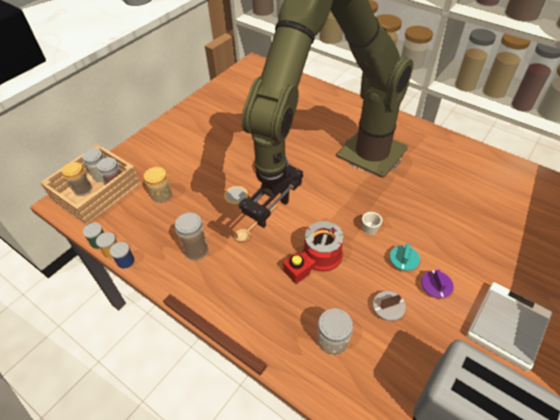

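View pics/side0.png

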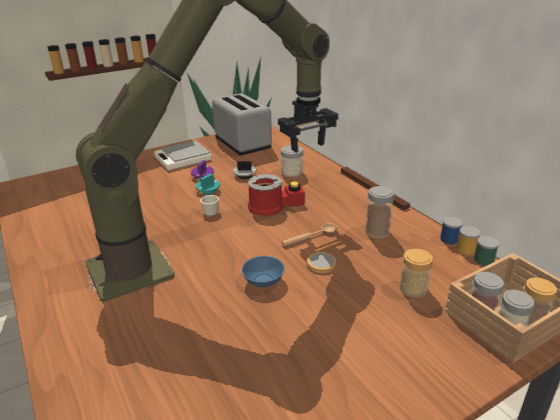

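View pics/wrist0.png

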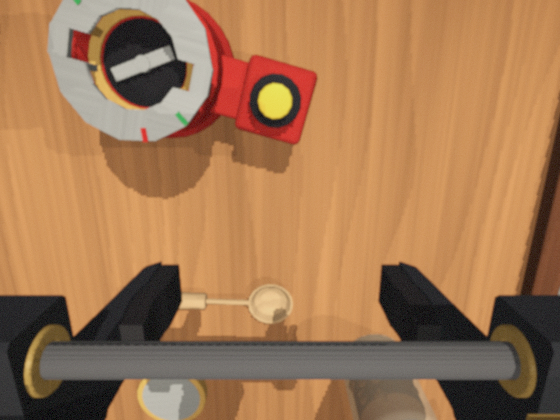

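The scene shows three handled lids: black-handled steel at scene (390,305), turquoise at (404,257) and purple at (437,284). The plain brass lid at (236,195) has no handle. I choose the black-handled one, next to the white jar. The mill is at (323,245) and its button at (297,262). In the wrist view the button is at (275,100).

```bash
cat > h.py <<'E'
import numpy as np,cv2
from scipy.spatial.transform import Rotation as Ro
def campose(c,s=None):
    # returns Rwc, origin in world
    if "R" in c: R=np.array(c["R"]);t=np.array(c["t"]);return R.T,-R.T@t
    T=np.array(c["tool_from_camera"]);Rt=Ro.from_quat(s["eef_rot"]).as_matrix()
    return Rt@T[:3,:3], Rt@T[:3,3]+s["ee_pos"]
def ray(c,uv,z,s=None):
    R,o=campose(c,s);uv=np.atleast_2d(uv).astype(float)
    d=(R@np.linalg.inv(c["camera_matrix"])@np.c_[uv,np.ones(len(uv))].T).T
    return o+d*((z-o[2])/d[:,2])[:,None]
def cloud(c,s=None):
    R,o=campose(c,s);z=c["z_map"];h,w=z.shape
    u,v=np.meshgrid(np.arange(w),np.arange(h))
    p=np.stack([u*z,v*z,z],-1)@np.linalg.inv(c["camera_matrix"]).T
    return p@R.T+o
def hsv(c): return cv2.cvtColor(c["img"],cv2.COLOR_RGB2HSV)
def blobs(m,amin=8):
    n,l,st,ce=cv2.connectedComponentsWithStats(m.astype(np.uint8))
    return [(ce[i],st[i]) for i in range(1,n) if st[i][4]>=amin]
def proj(c,X,s=None):
    R,o=campose(c,s);p=(np.atleast_2d(X)-o)@R@np.array(c["camera_matrix"]).T
    return p[:,:2]/p[:,2:]
E
python3 - <<'E'
from h import *
import pickle
from cell import env
d=pickle.load(open("c0.pkl","rb"));s=env.sense()
w=d["wrist"];H=hsv(w)
print(w["tool_from_camera"])
def m(h0,h1,s0=120,v0=80): return (H[...,0]>=h0)&(H[...,0]<=h1)&(H[...,1]>=s0)&(H[...,2]>=v0)
for nm,mm,z in[("yel",m(25,33,180,150),.077),("green",m(45,80),.1),("red",m(0,5,170)|m(174,180,170),.1)]:
    for ce,st in blobs(mm): print(nm,ce.round(1),st,ray(w,ce,z,s).round(4))
c=d["scene"];P=cloud(c)
g=P[280:330,365:415].reshape(-1,3);g=g[(g[:,2]>.03)&(g[:,2]<.09)]
top=g[g[:,2]>.055];print(len(g),len(top),g[:,2].max(),top.mean(0))
r=cv2.minAreaRect((top[:,:2]*1000).astype(np.float32));print(r)
fl=g[(g[:,2]<.035)];print(fl[:,:2].min(0),fl[:,:2].max(0))
im=c["img"][210:350,330:470,::-1];cv2.imwrite("pics/crop1.png",cv2.resize(im,(700,700),interpolation=cv2.INTER_CUBIC))
W=cloud(w,s);g=W[:150,:240].reshape(-1,3);g=g[abs(g[:,2]-.1)<.004];print("collar",g.min(0),g.max(0),np.median(g,0))
E
```

```text
[[ 9.99999918e-01 -2.23983885e-04  3.38743128e-04 -4.55798843e-04]
 [ 1.11435126e-04  9.53470117e-01  3.01487517e-01 -7.87423989e-02]
 [-3.90509795e-04 -3.01487454e-01  9.53470064e-01 -1.45528667e-01]
 [ 0.00000000e+00  0.00000000e+00  0.00000000e+00  1.00000000e+00]]
green [77.2  0.8] [75  0  5  3 12] [[0.4852 0.1422 0.1   ]]
green [181.4 118.6] [177 114  10  10  37] [[0.5503 0.064  0.1   ]]
red [244.8  88.4] [ 169    1  147  143 6135] [[0.5984 0.0854 0.1   ]]
red [118.6  51.6] [101  17  56  91 256] [[0.5093 0.1102 0.1   ]]
red [79.9 45.6] [ 72  31  18  30 401] [[0.4824 0.1141 0.1   ]]
red [144.1 135.3] [142 129   6  13  43] [[0.5209 0.0517 0.1   ]]
202 102 0.06789441044758537 [0.56864007 0.36202967 0.06145329]
((567.3480834960938, 361.90997314453125), (15.251970291137695, 57.10681915283203), 56.00062942504883)
[0.53231099 0.32884098] [0.61129092 0.40512182]
collar [0.45759141 0.04668736 0.09600335] [0.57459398 0.14315913 0.10317198] [0.51506929 0.09666555 0.09966986]
```

View pics/crop1.png

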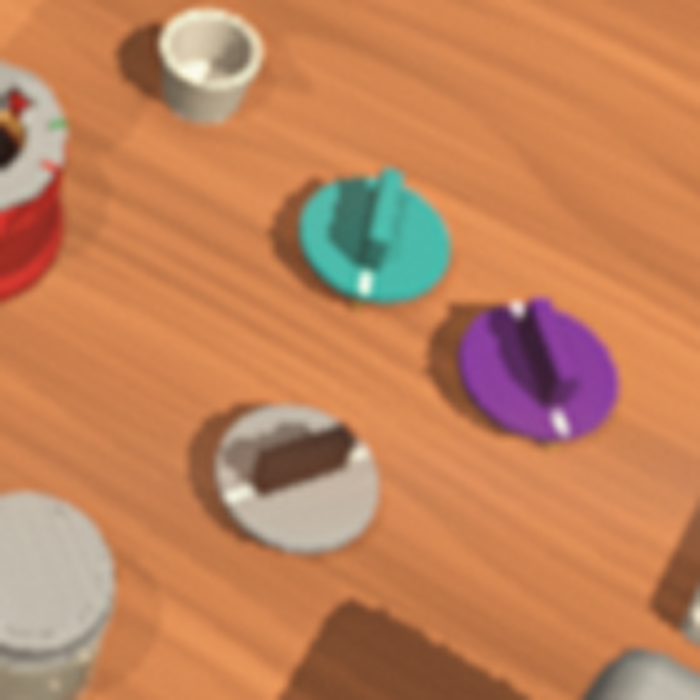

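The crop confirms it: a grey steel flange with a dark bar and white stripes at crop (238,495) and (360,455). The turquoise and purple ones are decoys. Next, the button and the mill axis.

```bash
python3 - <<'E'
from h import *
import pickle
from cell import env
d=pickle.load(open("c0.pkl","rb"));s=env.sense()
w=d["wrist"];H=hsv(w);print(H[100,275])
m=(H[...,0]>=22)&(H[...,0]<=34)&(H[...,1]>=150)&(H[...,2]>=120)
for ce,st in blobs(m,200):
    b=ray(w,ce,.077,s)[0];print("yel",ce,st,b)
W=cloud(w,s)
print("pod/btn z",W[100,275],W[70,300])
# outer collar edge circle fit: top ring points z~.1
Z=W[...,2];mk=(abs(Z-.1)<.006).astype(np.uint8)
mk[:,240:]=0;mk[160:]=0
pts=W[mk>0][:,:2]
hull=cv2.convexHull((pts*1000).astype(np.float32));print("enc",cv2.minEnclosingCircle(hull))
# scene view
c=d["scene"];P=cloud(c);Hs=hsv(c)
m=(Hs[...,0]>=22)&(Hs[...,0]<=34)&(Hs[...,1]>=170)&(Hs[...,2]>=120);m[:250]=0;m[:,:270]=0;m[:,320:]=0;m[290:]=0
for ce,st in blobs(m,5): print("scene yel",ce,st,ray(c,ce,.077))
Q=P[215:275,295:350].reshape(-1,3);Q=Q[abs(Q[:,2]-.1)<.005];print(len(Q),cv2.minEnclosingCircle(cv2.convexHull((Q[:,:2]*1000).astype(np.float32))))
im=w["img"][:170,30:330,::-1];cv2.imwrite("pics/crop2.png",cv2.resize(im,None,fx=2.6,fy=2.6,interpolation=cv2.INTER_CUBIC))
E
```

```text
[ 27 165 234]
yel [274.58708415 100.49412916] [ 257   82   36   38 1022] [0.61979213 0.07676711 0.077     ]
pod/btn z [0.62011281 0.07713989 0.07622621] [0.64085343 0.10102487 0.0541681 ]
enc ((515.946044921875, 104.57461547851562), 59.05831527709961)
scene yel [296.79166667 259.25      ] [292 256  10   8  24] [[0.61924939 0.07528234 0.077     ]]
595 ((515.1243896484375, 104.41606140136719), 59.79620361328125)
```

View pics/crop2.png

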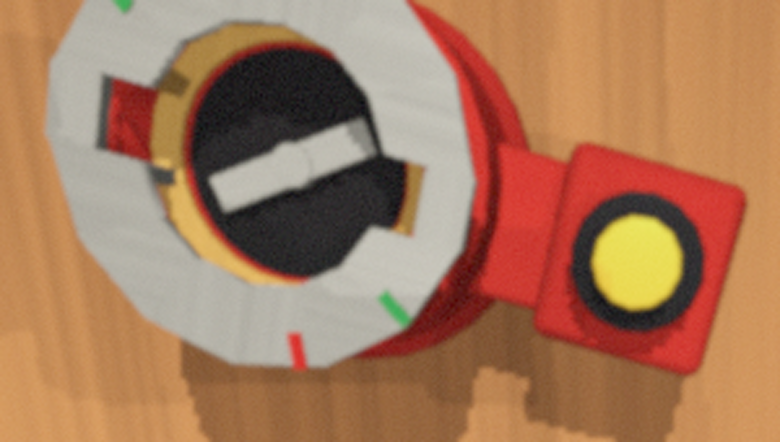

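arm_command --plan '[-0.2,-4,2.5,0,-0.2,-3.6,3,0,0,0,4,0,0,0,3,0,0,0,0,0]' --hand 0 --newtons 20

```text
time_s: 0.65
ee_pos: [0.6221, 0.0779, 0.1096]
eef_rot: [1.0, -0.001, 0.001, -0.0]
wrist_force: [-0.5, -1.3, 0.3]
width: 0.0502
```

arm_command --plan '[-0.2,0.1,0,0,0,0,0,0,0,0,0,0,0,0,2,0,0,0,0,0]'

```text
time_s: 1.15
ee_pos: [0.624, 0.0754, 0.0955]
eef_rot: [1.0, -0.003, 0.006, -0.0]
wrist_force: [-0.9, -0.0, -0.0]
width: 0.0106
```

arm_command --plan '[-0.4,-0.1,0,0,0,0,0.5,0,0,0,0,0,0,0,0,0]'

```text
time_s: 1.55
ee_pos: [0.6222, 0.0763, 0.0943]
eef_rot: [1.0, -0.003, 0.009, -0.001]
wrist_force: [-0.1, 0.9, 0.2]
width: 0.0001
```

```bash
python3 - <<'E'
from h import *
from cell import env
s=env.sense();print(s)
E
```

```text
{'time_s': 1.55, 'q': array([-0.11777174,  0.87290998, -0.14225149,  1.68840126,  0.20415621,
        0.57696333, -0.38598538]), 'qvel': array([-3.67682736e-04, -3.86376487e-03, -3.87898017e-04,  1.00460873e-03,
        6.63035285e-04, -5.89879151e-05, -7.45663015e-04]), 'effort': array([ 3.56321025e-02, -5.59178495e+01, -6.90979790e-01, -1.08705899e+01,
       -2.57919962e-02, -6.75302139e-02, -1.82316555e-03]), 'ee_pos': array([0.62221454, 0.07630062, 0.09430464]), 'eef_rot': array([ 9.99954637e-01, -3.29202906e-03,  8.89238330e-03, -9.01481711e-04]), 'wrist_force': array([-0.07553477,  0.86565214,  0.17346042]), 'ft_torque': array([ 0.01173991, -0.02007295,  0.00162132]), 'width': 0.00012677324406069218}
```

arm_command --plan '[-0.2,0,1,0,0,0,0.5,0,0,0,0.5,0,0,0,0,0]'

```text
time_s: 1.95
ee_pos: [0.6215, 0.0766, 0.0734]
eef_rot: [1.0, -0.003, 0.01, -0.001]
wrist_force: [-1.0, 0.3, 3.8]
width: 0.0006
```

arm_command --plan '[0,0,0.4,0,0,0,0.4,0,0,0,0.2,0]'

```text
time_s: 2.25
ee_pos: [0.6216, 0.0765, 0.0715]
eef_rot: [1.0, -0.004, 0.011, -0.0]
wrist_force: [-3.0, 0.2, 10.4]
width: 0.0006
```

arm_command --plan '[0,0,0.6,0,0,0,0.6,0]'

```text
time_s: 2.45
ee_pos: [0.6217, 0.0766, 0.0706]
eef_rot: [1.0, -0.004, 0.012, 0.0]
wrist_force: [-14.7, -1.4, 54.9]
width: 0.0005
```

Bottomed out at about 55 N. Lifting.

arm_command --plan '[0,0,-1,0,0,0,-4,0,0,0,-5,0,0,0,-5,0,0,0,0,0]' --hand 8.8

```text
time_s: 2.95
ee_pos: [0.6185, 0.0772, 0.2281]
eef_rot: [1.0, -0.004, 0.013, 0.0]
wrist_force: [0.1, 0.7, 0.7]
width: 0.0386
```

```bash
python3 - <<'E'
from h import *
from cell import env
s=env.sense();print(s['ee_pos'],Ro.from_quat(s['eef_rot']).as_matrix().round(4))
c=env.camera("scene");P=cloud(c);print("btn z",P[255:265,292:302,2].max(), P[257:262,294:300,2].round(4))
cv2.imwrite("pics/scene1.png",c["img"][:,:,::-1])
Q=P[:,:].reshape(-1,3)
for nm,lo,hi in[("white jar",(310,300),(360,355))]:
    p=P[lo[1]:hi[1],lo[0]:hi[0]].reshape(-1,3);p=p[p[:,2]>.09];print(nm,cv2.minEnclosingCircle((p[:,:2]*1000).astype(np.float32)),p[:,2].max())
E
```

```text
[0.61850568 0.07721528 0.22814888] [[ 9.996e-01 -7.900e-03  2.570e-02]
 [-7.800e-03 -1.000e+00 -6.000e-04]
 [ 2.570e-02  4.000e-04 -9.997e-01]]
btn z 0.081459391459757 [[0.0771 0.0758 0.0792 0.0815 0.0737 0.0767]
 [0.078  0.078  0.073  0.0772 0.0778 0.0764]
 [0.0769 0.0779 0.0813 0.0763 0.0792 0.074 ]
 [0.0791 0.0753 0.0757 0.0791 0.0741 0.077 ]
 [0.081  0.0749 0.0785 0.076  0.0777 0.0796]]
white jar ((955.0491943359375, 370.54852294921875), 278.2517395019531) 1.1488633320287187
```

```bash
python3 - <<'E'
from h import *
import pickle
c=pickle.load(open("c0.pkl","rb"))["scene"]
print("white jar",ray(c,[336,322],.105),"turq",ray(c,[404,257],.03),"cup",ray(c,[372,222],.05),"nuts",ray(c,[190,224],.15))
E
```

```text
white jar [[0.73494232 0.28026134 0.105     ]] turq [[0.39452699 0.32212218 0.03      ]] cup [[0.34515382 0.18029263 0.05      ]] nuts [[ 0.74041149 -0.22501534  0.15      ]]
```

arm_command --plan '[-1,-5,0,0,-1,-5,0,0,-1,-5,0,0,-1,-5,0,0,-1,-5,0,0]'

```text
time_s: 3.5
ee_pos: [0.5706, 0.3141, 0.2135]
eef_rot: [1.0, -0.015, 0.006, 0.009]
wrist_force: [1.3, 0.8, -0.3]
width: 0.0822
```

arm_command --plan '[0,-4.5,0,0,0,0,0,-8.5,0,0,0,-8.5,0,0,0,-8.5,0,0,0,-8.5]'

```text
time_s: 4.0
ee_pos: [0.5598, 0.3725, 0.1997]
eef_rot: [0.959, 0.285, -0.006, 0.009]
wrist_force: [0.6, -0.3, -0.3]
width: 0.0882
```

arm_command --plan '[0,0,0,-8.5,0,0,0,-8.5,0,0,0,-6,0,0,0,0]'

```text
time_s: 4.4
ee_pos: [0.5554, 0.3698, 0.1896]
eef_rot: [0.88, 0.474, -0.015, 0.009]
wrist_force: [-0.9, 0.3, -1.0]
width: 0.0881
```

```bash
cat > look.py <<'E'
from h import *
from cell import env
import sys
s=env.sense();w=env.camera("wrist");R=Ro.from_quat(s['eef_rot']).as_matrix()
print(s['time_s'],s['ee_pos'].round(4),"\n",R.round(4),"F",s['wrist_force'].round(1),s['ft_torque'].round(2),s['width'],"q7",s['q'][6].round(2))
print("yaw x",np.degrees(np.arctan2(R[1,0],R[0,0])).round(2))
cv2.imwrite(f"pics/{sys.argv[1]}.png",w["img"][:,:,::-1])
E
cat look.py > l2.py; cat >> l2.py <<'E'
P=cloud(w,s);m=(P[...,2]>.055)&(P[...,2]<.075)
n,l,st,ce=cv2.connectedComponentsWithStats(m.astype(np.uint8))
for i in range(1,n):
    if st[i][4]>200:
        p=P[l==i];print(st[i],ce[i],p[:,2].mean());print(cv2.minAreaRect((p[:,:2]*1000).astype(np.float32)))
H=hsv(w);m=(H[...,1]<35)&(H[...,2]>215)
for c_,st_ in blobs(m,20): print("white",c_.round(1),st_,ray(w,c_,.0270,s).round(4))
E
python3 l2.py w2
```

```text
4.4 [0.5554 0.3698 0.1896] 
 [[ 5.496e-01  8.352e-01 -1.870e-02]
 [ 8.346e-01 -5.500e-01 -3.000e-02]
 [-3.540e-02  9.000e-04 -9.994e-01]] F [-0.9  0.3 -1. ] [ 0.09 -0.09  0.  ] 0.08813538916175448 q7 0.03
yaw x 56.63
[  67   13   78   69 1850] [105.50702703  47.22486486] 0.061851793282866066
((392.3173522949219, 325.95123291015625), (56.842525482177734, 14.642117500305176), 16.595191955566406)
[543 156  17  70 750] [552.84666667 186.93733333] 0.06264930563018228
((658.7679443359375, 544.1577758789062), (11.91402816772461, 55.76285171508789), 69.76001739501953)
[ 277  184   20   70 1196] [285.98494983 218.34949833] 0.06220919418916869
((566.5979614257812, 363.01708984375), (13.990741729736328, 55.53841018676758), 54.7769889831543)
[   0  262   81   74 1370] [ 39.87737226 286.67883212] 0.0637299554957991
((508.93890380859375, 151.8675537109375), (88.37553405761719, 22.261505126953125), 8.838059425354004)
[267 380  98  36 970] [312.26701031 388.91134021] 0.06891741310410628
((716.5426025390625, 295.3461608886719), (88.78917694091797, 38.86476516723633), 60.667781829833984)
white [322.3   4.7] [313   0  19  10  97] [[0.4488 0.4713 0.027 ]]
white [164.2  84.9] [156  78  17  15  96] [[0.4273 0.3366 0.027 ]]
white [288.6 166.3] [286 157   6  19  95] [[0.5367 0.3844 0.027 ]]
```

View pics/w2.png

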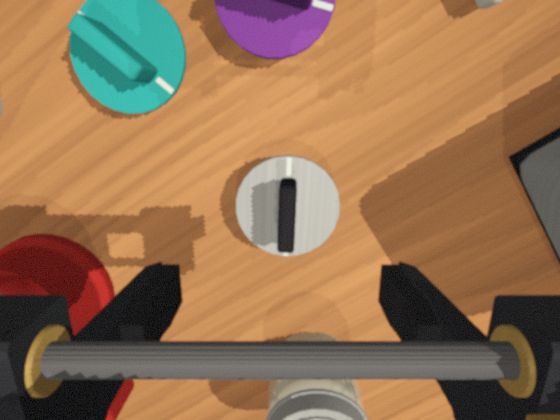

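The lid is at wrist (288,210). The bar centre is at (0.5666, 0.3630) with its top at 0.062, which agrees with the scene view within 1.5 mm. The jaws straddle its thin side.

arm_command --plan '[0.3,0.7,3,2,0.2,0.6,3,0,0,0,3,0,0,0,0,0]'

```text
time_s: 4.85
ee_pos: [0.5664, 0.3633, 0.0941]
eef_rot: [0.891, 0.453, -0.017, 0.01]
wrist_force: [-0.8, -1.2, 0.7]
width: 0.0878
```

```bash
python3 l2.py w3
```

```text
4.85 [0.5664 0.3633 0.0941] 
 [[ 0.5897  0.8074 -0.0209]
 [ 0.8067 -0.5901 -0.032 ]
 [-0.0381  0.002  -0.9993]] F [-0.8 -1.2  0.7] [ 0.09 -0.04 -0.  ] 0.08782946523410562 q7 -0.04
yaw x 53.83
[   0    0   53   57 1786] [23.11254199 29.33930571] 0.061253619422892765
((408.58709716796875, 331.00103759765625), (23.286081314086914, 14.470192909240723), 16.426740646362305)
[ 268  201   28  101 2566] [281.66640686 250.9431021 ] 0.06213892770974477
((566.4354858398438, 363.0120849609375), (14.018555641174316, 55.77188491821289), 55.29423904418945)
white [94.7 63.5] [ 82  53  26  22 206] [[0.4272 0.3366 0.027 ]]
white [282.9 173.3] [279 161   8  26 182] [[0.5366 0.3844 0.027 ]]
```

View pics/w3.png

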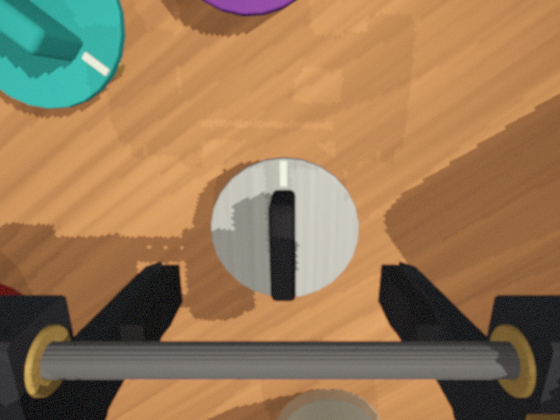

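arm_command --plan '[0.2,0,2,-1,0,0,2,0,0,0,1,0,0,0,0,0]'

```text
time_s: 5.3
ee_pos: [0.5712, 0.3684, 0.0512]
eef_rot: [0.888, 0.459, -0.01, 0.008]
wrist_force: [0.1, -0.7, 0.2]
width: 0.0879
```

arm_command --plan '[-0.6,0,0.7,0,0,0,0.6,0,0,0,0,0,0,0,0,0]'

```text
time_s: 5.7
ee_pos: [0.5691, 0.3644, 0.0413]
eef_rot: [0.889, 0.458, -0.007, 0.007]
wrist_force: [0.2, 0.6, -0.7]
width: 0.088
```

```bash
python3 look.py w4
```

```text
5.7 [0.5691 0.3644 0.0413] 
 [[ 0.5799  0.8147 -0.0055]
 [ 0.8144 -0.5799 -0.0195]
 [-0.0191  0.0069 -0.9998]] F [ 0.2  0.6 -0.7] [ 0.04 -0.07  0.1 ] 0.0880040173499484 q7 -0.06
yaw x 54.55
```

View pics/w4.png

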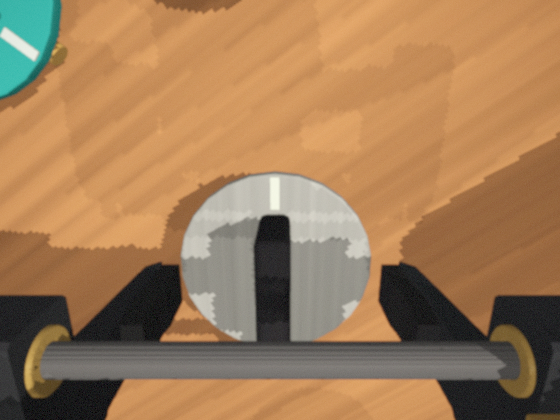

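The bar at (272,280) lies between the fingers.

arm_command --plan '[-0.3,-0.1,0.5,0,0,0,0.5,0,0,0,0.1,0,0,0,0,0]'

```text
time_s: 6.15
ee_pos: [0.5665, 0.3625, 0.0299]
eef_rot: [0.889, 0.458, -0.007, 0.007]
wrist_force: [0.1, -0.0, 0.3]
width: 0.0876
```

arm_command --plan '[0,0,-0.2,0,0,0,0,0,0,0,0,0,0,0,0,0,0,0,0,0]' --hand 0 --newtons 40

```text
time_s: 6.65
ee_pos: [0.5667, 0.3629, 0.0324]
eef_rot: [0.889, 0.458, -0.006, 0.007]
wrist_force: [0.1, -0.2, -0.8]
width: 0.0502
```

arm_command --plan '[0,0,0,0,0,0,0,0,0,0,0,0,0,0,0,0,0,0,0,0]'

```text
time_s: 7.15
ee_pos: [0.5669, 0.3631, 0.0326]
eef_rot: [0.889, 0.458, -0.006, 0.007]
wrist_force: [-0.1, -0.3, -0.6]
width: 0.0137
```

arm_command --plan '[0,0,-1,0,0,0,-2,0,0,0,-3,0,0,0,-3,0,0,0,-3,0]'

```text
time_s: 7.65
ee_pos: [0.5636, 0.3619, 0.1518]
eef_rot: [0.888, 0.459, -0.013, 0.009]
wrist_force: [1.0, -0.2, -2.3]
width: 0.0137
```

arm_command --plan '[0,0,-2,0,0,0,-2,0,0,0,0,0,0,0,0,0]'

```text
time_s: 8.05
ee_pos: [0.5652, 0.364, 0.1993]
eef_rot: [0.889, 0.459, -0.009, 0.008]
wrist_force: [-0.2, -0.5, -2.1]
width: 0.0139
```

```bash
python3 look.py w5
```

```text
8.05 [0.5652 0.364  0.1993] 
 [[ 0.5791  0.8152 -0.0095]
 [ 0.8149 -0.5791 -0.0226]
 [-0.024   0.0054 -0.9997]] F [-0.2 -0.5 -2.1] [ 0.08 -0.03 -0.05] 0.013852335333546285 q7 0.02
yaw x 54.6
```

View pics/w5.png

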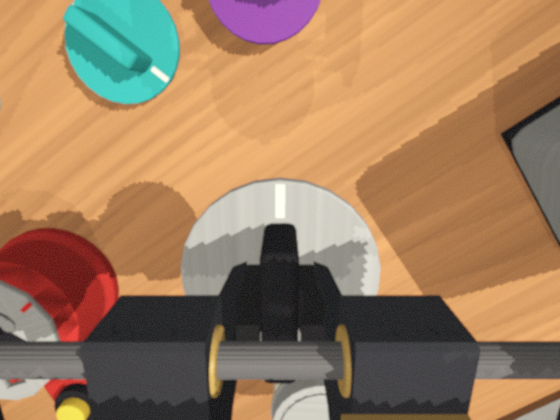

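arm_command --plan '[-1.5,0.7,0,0,-3,1.4,0,0,-3,1.4,0,0,-3,1.4,0,0,-3,1.4,0,0]'

```text
time_s: 8.6
ee_pos: [0.5331, 0.218, 0.1954]
eef_rot: [0.886, 0.463, -0.014, 0.005]
wrist_force: [0.7, -0.4, -3.2]
width: 0.0136
```

arm_command --plan '[-3,1.4,0,0,-3,1.4,0,0,-1.5,0.7,0,0,0,0,0,0,0,0,0,0]'

```text
time_s: 9.1
ee_pos: [0.5137, 0.1251, 0.1917]
eef_rot: [0.888, 0.46, -0.021, 0.006]
wrist_force: [-0.2, 0.4, -2.1]
width: 0.0137
```

arm_command --plan '[-1,1.2,0,-5,0,0,0,-5,0,0,0,-5,0,0,0,-5,0,0,0,0]'

```text
time_s: 9.6
ee_pos: [0.5183, 0.119, 0.1901]
eef_rot: [0.787, 0.616, -0.021, -0.001]
wrist_force: [-0.3, 1.4, -2.6]
width: 0.0136
```

```bash
python3 look.py w6
```

```text
9.6 [0.5183 0.119  0.1901] 
 [[ 0.2401  0.9702 -0.0335]
 [ 0.9702 -0.241  -0.0239]
 [-0.0313 -0.0267 -0.9992]] F [-0.3  1.4 -2.6] [ 0.09 -0.07 -0.04] 0.013640412755090542 q7 0.52
yaw x 76.1
```

View pics/w6.png

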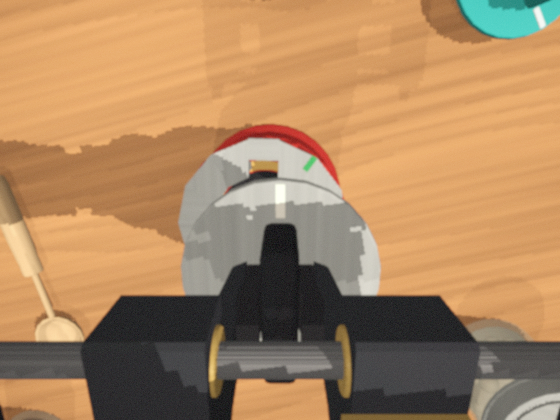

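```bash
cat > l3.py <<'E'
exec(open("look.py").read())
H=hsv(w);m=(H[...,0]>=45)&(H[...,0]<=80)&(H[...,1]>=100)&(H[...,2]>=80)
M=np.array([.5157,.1045])
for c_,st_ in blobs(m,20):
    p=ray(w,c_,.1,s)[0];v=p[:2]-M;print("green",c_.round(1),st_,p.round(4),np.hypot(*v),np.degrees(np.arctan2(v[1],v[0])))
im=w["img"];cv2.imwrite(f"pics/{sys.argv[1]}c.png",cv2.resize(im[110:250,160:400,::-1],None,fx=3.2,fy=3.2,interpolation=cv2.INTER_CUBIC))
print("tool coords to mill center at z:", (R.T@(np.array([*M,s['ee_pos'][2]])-s['ee_pos'])*100).round(2))
E
python3 l3.py w7
python3 - <<'E'
from h import *
from cell import env
s=env.sense()
import pickle
d=pickle.load(open("c0.pkl","rb"))
w=d["wrist"];s0={'ee_pos':np.array([6.24334512e-01,-3.84379417e-05,2.37889222e-01]),'eef_rot':np.array([9.99999539e-01,4.73667188e-05,-9.56688249e-04,6.36251358e-05])}
# crop2 positions: slots
for u in [(30+100/2.6,112/2.6),(30+424/2.6,200/2.6),(30+420/2.6,167/2.6),(30+410/2.6,236/2.6),(30+395/2.6,310/2.6),(30+297/2.6,352/2.6)]: print(ray(w,u,.1,s0).round(4))
E
```

```text
9.65 [0.5182 0.1192 0.1901] 
 [[ 0.2417  0.9698 -0.0334]
 [ 0.9698 -0.2426 -0.0237]
 [-0.0311 -0.0266 -0.9992]] F [ 0.2  0.5 -1.9] [ 0.14 -0.11  0.08] 0.013670886999159299 q7 0.52
yaw x 76.0
green [309.2 163.1] [304 157  11  13  60] [0.4825 0.1452 0.1   ] 0.052538557135361506 129.1621641817907
tool coords to mill center at z: [-1.49  0.11  0.04]
[[0.4744 0.1157 0.1   ]]
[[0.5608 0.0933 0.1   ]]
[[0.5603 0.1018 0.1   ]]
[[0.5562 0.0838 0.1   ]]
[[0.5504 0.0635 0.1   ]]
[[0.5208 0.0517 0.1   ]]
```

View pics/w7c.png

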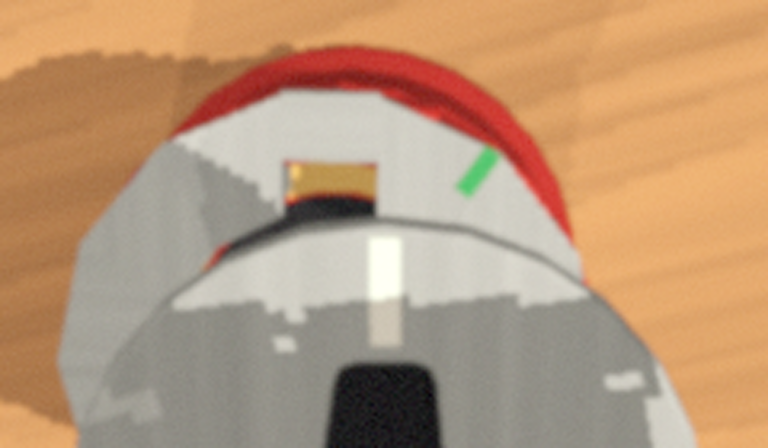

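arm_command --plan '[-0.7,0.1,0.5,0.5,-0.7,0.1,1,0.4,0,0,1,0,0,0,1,0,0,0,0,0]'

```text
time_s: 10.2
ee_pos: [0.5149, 0.1028, 0.1519]
eef_rot: [0.794, 0.607, -0.021, -0.0]
wrist_force: [0.1, -1.0, -1.9]
width: 0.0134
```

```bash
sed -i 's/.5157,.1045/.5163,.1045/' l3.py; python3 l3.py w8
```

```text
10.2 [0.5149 0.1028 0.1519] 
 [[ 0.2623  0.9644 -0.0344]
 [ 0.9644 -0.2632 -0.0252]
 [-0.0334 -0.0266 -0.9991]] F [ 0.1 -1.  -1.9] [ 0.11 -0.08  0.  ] 0.01339526863376332 q7 0.48
yaw x 74.79
green [341.6 170.9] [335 163  14  17  99] [0.4826 0.1452 0.1   ] 0.052808415212980075 129.65262423954005
tool coords to mill center at z: [ 0.2   0.1  -0.01]
```

arm_command --plan '[0.1,0.1,-1.5,-0.3,0,0,-1.5,0,0,0,-1,0,0,0,-1,0,0,0,0,0]'

```text
time_s: 10.75
ee_pos: [0.5182, 0.1063, 0.2043]
eef_rot: [0.792, 0.61, -0.021, -0.001]
wrist_force: [-0.0, 0.6, -1.0]
width: 0.0139
```

arm_command --plan '[0,0,3.5,0,0,0,0,0,0,0,0,0]'

```text
time_s: 11.05
ee_pos: [0.518, 0.1058, 0.1698]
eef_rot: [0.793, 0.61, -0.019, -0.0]
wrist_force: [-0.1, -0.4, -1.4]
width: 0.0136
```

```bash
python3 l3.py w9
```

```text
11.05 [0.518  0.1058 0.1698] 
 [[ 0.2562  0.9661 -0.0313]
 [ 0.9661 -0.257  -0.0231]
 [-0.0304 -0.0244 -0.9992]] F [-0.1 -0.4 -1.4] [ 0.12 -0.13  0.03] 0.01364744620119417 q7 0.5
yaw x 75.15
green [331.6 162.3] [326 155  12  15  79] [0.4827 0.1451 0.1   ] 0.052684514374677895 129.6534172305859
tool coords to mill center at z: [-0.17 -0.13  0.01]
```

arm_command --plan '[0,0,1,0,0,0,1,0,0,0,0.8,0,0,0,0,0]'

```text
time_s: 11.5
ee_pos: [0.5176, 0.105, 0.141]
eef_rot: [0.793, 0.609, -0.019, 0.0]
wrist_force: [-1.0, -0.1, -3.3]
width: 0.0137
```

```bash
python3 l3.py w10
```

```text
11.5 [0.5176 0.105  0.141 ] 
 [[ 0.2569  0.966  -0.0298]
 [ 0.966  -0.2576 -0.023 ]
 [-0.0299 -0.0229 -0.9993]] F [-1.  -0.1 -3.3] [ 0.08 -0.09 -0.04] 0.01369092084066689 q7 0.47
yaw x 75.11
green [339.3 170.5] [332 162  15  18 111] [0.4827 0.1451 0.1   ] 0.05269771831977438 129.61444367853332
tool coords to mill center at z: [-0.08 -0.11  0.  ]
```

View pics/w10c.png

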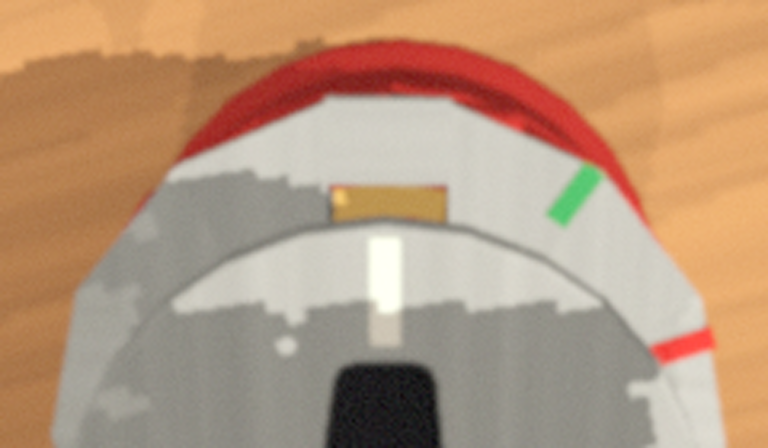

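The stripe (crop x≈385) is centred on the slot (330–447). Descending.

arm_command --plan '[0,0,0.6,0,0,0,0.6,0,0,0,0.4,0]'

```text
time_s: 11.85
ee_pos: [0.5181, 0.1052, 0.125]
eef_rot: [0.793, 0.609, -0.017, 0.0]
wrist_force: [0.3, -0.9, -2.5]
width: 0.0137
```

arm_command --plan '[0,0,0.5,0,0,0,0.5,0,0,0,0.3,0]'

```text
time_s: 12.15
ee_pos: [0.5173, 0.1047, 0.1121]
eef_rot: [0.793, 0.609, -0.018, 0.001]
wrist_force: [-9.7, -3.3, 44.8]
width: 0.0133
```

arm_command --plan '[0,0,0,0]'

```text
time_s: 12.25
ee_pos: [0.5175, 0.105, 0.1129]
eef_rot: [0.793, 0.609, -0.018, 0.001]
wrist_force: [-0.4, -0.4, 1.4]
width: 0.0133
```

```bash
python3 l3.py w11
```

```text
12.25 [0.5175 0.105  0.1129] 
 [[ 0.2569  0.9661 -0.0265]
 [ 0.966  -0.2575 -0.0232]
 [-0.0292 -0.0196 -0.9994]] F [-0.4 -0.4  1.4] [ 0.2  -0.14  0.03] 0.013301283157425957 q7 0.43
yaw x 75.11
green [347.3 181.4] [339 171  18  21 158] [0.4827 0.1451 0.1   ] 0.05270306439752542 129.61214904765362
tool coords to mill center at z: [-0.08 -0.1   0.  ]
```

View pics/w11c.png

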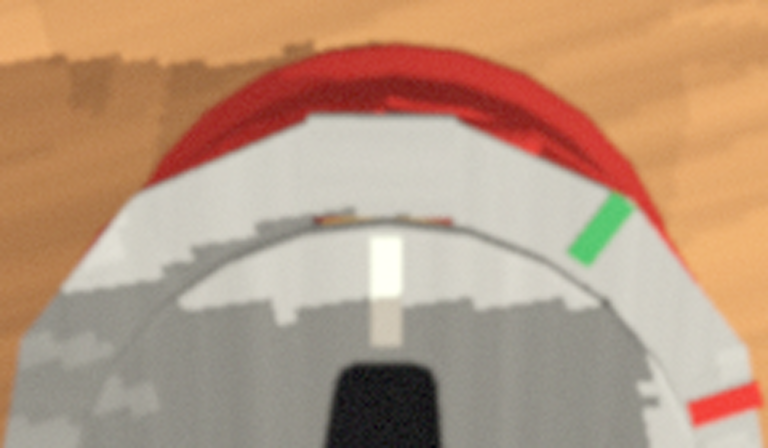

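Seated: TCP at 0.1125, as predicted. Now twisting clockwise, which is a positive turn.

arm_command --plan '[0,0,0.15,4,0,0,0.1,4,0,0,0.1,4,0,0,0.1,4,0,0,0.1,0]' --newtons 60

```text
time_s: 12.8
ee_pos: [0.5151, 0.1062, 0.1127]
eef_rot: [0.87, 0.492, -0.017, 0.005]
wrist_force: [-2.4, -0.6, 10.3]
width: 0.0138
```

```bash
python3 l3.py w12
```

```text
12.8 [0.5151 0.1062 0.1127] 
 [[ 0.5154  0.8566 -0.0247]
 [ 0.8563 -0.516  -0.0247]
 [-0.0339 -0.0084 -0.9994]] F [-2.4 -0.6 10.3] [0.05 0.16 0.23] 0.013755573730106763 q7 0.22
yaw x 58.95
green [318.2 172.8] [312 162  14  23 163] [0.4827 0.1451 0.1   ] 0.052716708917815075 129.61406069228076
tool coords to mill center at z: [-0.08  0.2   0.  ]
```

View pics/w12c.png

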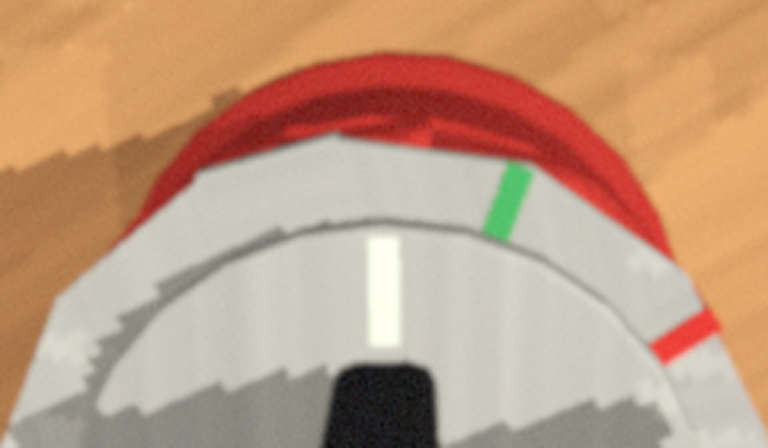

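arm_command --plan '[0,0.1,0.1,4,0,0.05,0.1,4,0,0,0.1,4,0,0,0.1,2,0,0,0.1,0]'

```text
time_s: 13.35
ee_pos: [0.515, 0.1057, 0.1126]
eef_rot: [0.923, 0.383, -0.015, 0.008]
wrist_force: [-3.1, -2.0, 9.4]
width: 0.0134
```

```bash
python3 l3.py w13
```

```text
13.35 [0.515  0.1057 0.1126] 
 [[ 0.7058  0.7081 -0.0214]
 [ 0.7076 -0.7061 -0.0273]
 [-0.0344  0.0041 -0.9994]] F [-3.1 -2.   9.4] [0.14 0.44 0.4 ] 0.013402985747200124 q7 0.05
yaw x 45.07
green [292.1 166.5] [288 155   9  24 171] [0.4828 0.1449 0.1   ] 0.052505149729330076 129.6193907404765
tool coords to mill center at z: [0.   0.17 0.  ]
```

View pics/w13c.png

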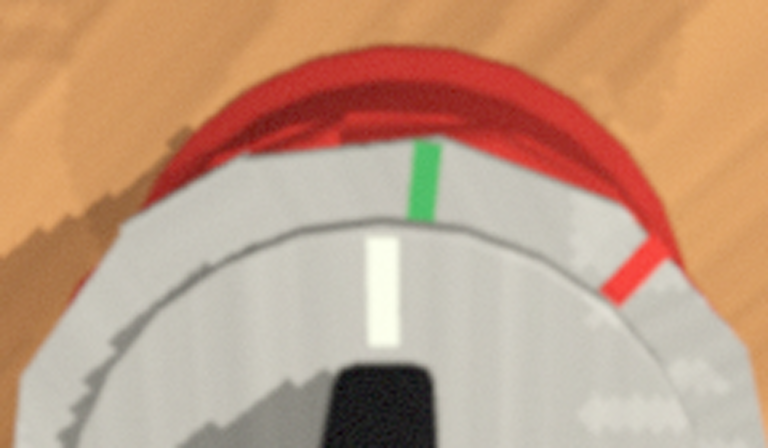

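arm_command --plan '[0,0.1,0.1,3,0,0,0.1,2.2,0,0,0.1,0.4,0,0,0.1,0.3]'

```text
time_s: 13.8
ee_pos: [0.5151, 0.1059, 0.1126]
eef_rot: [0.941, 0.338, -0.013, 0.01]
wrist_force: [-2.7, -2.5, 10.6]
width: 0.0136
```

```bash
python3 l3.py w14
```

```text
13.8 [0.5151 0.1059 0.1126] 
 [[ 0.7712  0.6363 -0.0181]
 [ 0.6358 -0.7714 -0.028 ]
 [-0.0318  0.01   -0.9994]] F [-2.7 -2.5 10.6] [0.14 0.51 0.51] 0.013606423945339187 q7 -0.02
yaw x 39.5
green [280.5 165.7] [277 154   8  24 179] [0.4827 0.1451 0.1   ] 0.052712216501905655 129.57232865734125
tool coords to mill center at z: [0.   0.19 0.  ]
```

View pics/w14c.png

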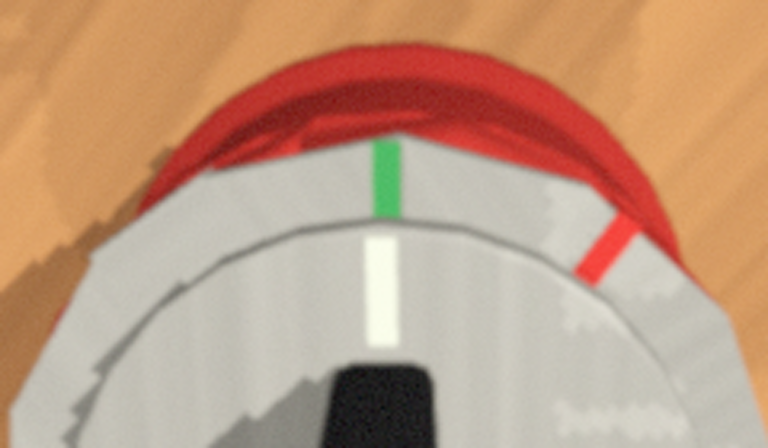

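```bash
cat > l4.py <<'E'
exec(open("l3.py").read())
m=(H[...,1]<40)&(H[...,2]>225);m[:110]=0;m[250:]=0;m[:,:250]=0;m[:,310:]=0
n,l,st,ce=cv2.connectedComponentsWithStats(m.astype(np.uint8))
i=1+np.argmax(st[1:,4]);v,u=np.where(l==i)
p=ray(w,np.c_[u,v],.107,s)[:,:2]
a=cv2.fitLine((p*1000).astype(np.float32),cv2.DIST_L2,0,.01,.01).ravel();print("stripe",st[i],p.mean(0),np.degrees(np.arctan2(a[1],a[0]))%180, "dir from M",np.degrees(np.arctan2(*(p.mean(0)-M)[::-1])))
P=cloud(w,s)
q=P[185:225,230:335].reshape(-1,3);q=q[(abs(q[:,2]-.107)<.01)];A=np.c_[q[:,:2]-M,np.ones(len(q))];print("flange plane",np.linalg.lstsq(A,q[:,2],rcond=None)[0],len(q))
q=P[120:250,140:420].reshape(-1,3);q=q[abs(q[:,2]-.1)<.0035];print("collar z",np.median(q[:,2]))
E
python3 l4.py w15
python3 - <<'E'
from h import *
from cell import env
s=env.sense();print(s['time_s'],s['ee_pos'],s['wrist_force'])
for n in("scene","side"):
    c=env.camera(n);cv2.imwrite(f"pics/{n}2.png",c["img"][:,:,::-1])
c=env.camera("scene");cv2.imwrite("pics/scc.png",cv2.resize(c["img"][180:300,260:400,::-1],None,fx=5,fy=5,interpolation=cv2.INTER_CUBIC))
E
```

```text
13.85 [0.5151 0.1059 0.1126] 
 [[ 0.7713  0.6362 -0.018 ]
 [ 0.6357 -0.7714 -0.028 ]
 [-0.0317  0.0101 -0.9994]] F [-3.8 -1.8  9.5] [0.16 0.55 0.52] 0.013596945292532121 q7 -0.02
yaw x 39.5
green [280.5 165.6] [277 155   8  23 176] [0.4827 0.1451 0.1   ] 0.05272332902071426 129.56120605497452
tool coords to mill center at z: [0.   0.19 0.  ]
stripe [274 184  11  34 330] [0.49101332 0.13428821] 131.56729 dir from M 130.32734018621517
flange plane [ 0.03225485 -0.06119811  0.10917201] 4179
collar z 0.09971972818654563
13.9 [0.51508495 0.10593027 0.11262822] [-2.88350819 -2.39295309 10.1486179 ]
```

View pics/side2.png

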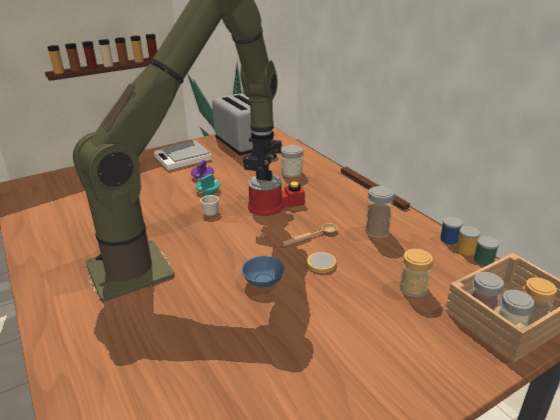

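View pics/scene2.png

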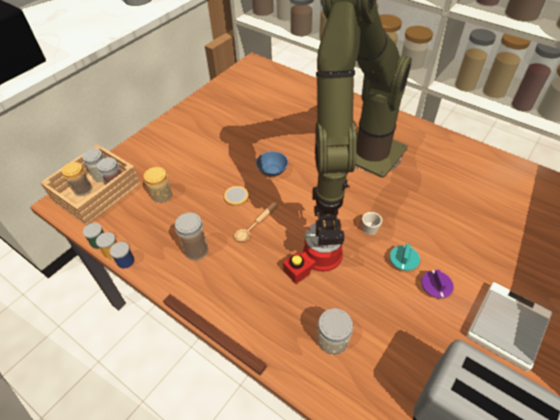

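View pics/scc.png

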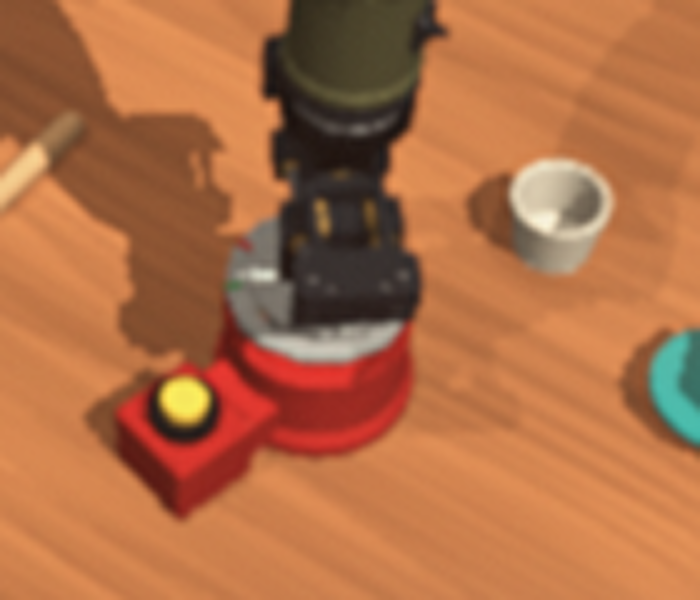

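```bash
python3 - <<'E'
from h import *
from cell import env
s=env.sense();w=env.camera("wrist");P=cloud(w,s);M=np.array([.5163,.1045])
R=Ro.from_quat(s['eef_rot']).as_matrix()
print(s['time_s'],s['ee_pos'],np.degrees(np.arctan2(R[1,0],R[0,0])))
r=np.hypot(P[...,0]-M[0],P[...,1]-M[1])
D=np.stack([P[...,0]-M[0],P[...,1]-M[1]],-1)
tx=D@R[:2,0];ty=D@R[:2,1]
ok=(abs(P[...,2]-.105)<.012)&(ty<-.012)
for nm,rr in(("flange",(.030,.042)),("collar",(.050,.056))):
    for a in range(-180,0,20):
        an=np.degrees(np.arctan2(ty,tx));k=ok&(r>rr[0])&(r<rr[1])&(an>=a)&(an<a+20)&(abs(tx)>.006)
        if k.sum()>30: print(nm,a,k.sum(),np.median(P[k][:,2]).round(4))
E
```

```text
14.05 [0.51504847 0.10595506 0.11261131] 39.51051267669804
flange -180 36 0.1074
flange -160 676 0.1072
flange -140 733 0.1071
flange -120 761 0.1069
flange -100 56 0.1068
flange -80 763 0.1067
flange -60 746 0.1067
flange -40 698 0.1066
flange -20 40 0.1067
collar -180 158 0.0996
collar -160 490 0.0996
collar -140 532 0.0996
collar -120 564 0.0996
collar -100 201 0.0996
collar -80 588 0.0996
collar -60 545 0.0998
collar -40 515 0.0997
collar -20 162 0.0996
```

The flange top sits 7.0–7.7 mm above the collar all round (7 expected), the yaw is steady and the stripe meets the green mark. Handing in.

```bash
python3 -c "
from cell import env
print(env.close_job()); s=env.sense(); print(s['time_s'],s['ee_pos'],s['width'],s['wrist_force'])"
```

```text
the job is handed in; nothing more can be done
None
the job is handed in; nothing more can be done
```

The job is done and handed in at about 14 s of the 64 s. The mill is armed, and the lid is held at the green marks with the gripper still on it.

- **Button:** I pressed it until it bottomed. The fingertip was at z ≈ 0.071 and the force reached about 55 N, well above the 5 N needed. After lifting, its top was back at about 0.077.
- **Lid choice:** I took the black-handled lid and left the turquoise and purple look-alikes alone.
- **Seating:** The pins went through the slots with no resistance, and a brief 45 N push confirmed the stop. The flange top read 7.0–7.7 mm above the collar on the side I could see; 7 mm is fully seated.
- **Twist:** The lid turned about 35.6° clockwise from the slots, well short of the 55° click. In the wrist view the stripe meets the green mark within about 1°. Two fits of the stripe put it 0.7–2° short of the mark, while the tool yaw put it right on.
- **Hold:** The arm was pushing down with about 10 N and the grip was set to 60 N. The turn stayed steady over the last readings.
- **Other things:** In the final scene and side views nothing else on the counter appears to have moved.

One thing was not ideal: the tool was still tilted about 1.8° at the end, but the lid itself sat nearly level, within about half a degree.

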